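# Pop the cash drawer and catch it with the other finger

### The job

Pop the shop's cash drawer and catch it before it runs out into the scanner and the tea jar that stand in its way: press the green release key on its top with one fingertip while the other finger waits in front of the drawer, so that the drawer springs out against that finger and is stopped about two or three fingers' breadth open (roughly 3 to 8 cm). Finish while holding it like this, still: one fingertip keeps the key down and the other finger keeps the sprung drawer in place. Grasp and lift nothing, and leave everything else on the counter where it stands.

Things in the scene. Friction and masses are not known exactly. Their poses are not given: they have to be found in the camera images.
- till: Cash drawer's fixed black housing, 350 mm deep, 330 wide, cover top at z = 88 mm (counter z = 0). Origin: on the counter under the middle of the closed drawer's front face. x points level into the housing (away from the robot, within 0.3 rad), y left, z up; the drawer springs out along -x. A receipt printer 100 mm tall stands on the cover: x 142 to 328, y 15 to 145 mm from this origin.
- key_top (a point): Centre of the top of the green release key, 28 mm (till's x) by 40 mm (till's y). It lies at x 32, y -70 mm in the till's frame and stands 8 mm proud of the cover, at z = 96 mm. It is pressed straight down and the point moves with it; fully pressed it is flush with the cover, z = 88 mm.
- release_key (a joint): How far the release key is pressed, m: 0 up, 0.008 fully down. Spring return: about 1 N starts it, 3.5 N holds it fully down (a 6 N push presses it home). The drawer is let go when the key is about 0.004 down; with the drawer latched it does not open.
- till_drawer (a joint): How far the drawer has come out along the till's -x, m: 0 shut and latched, 0.20 end stop. Once let go, a spring drives it out with about 5.5 N (4 N at 60 mm); it covers the first 60 mm in about a quarter of a second and keeps pushing on whatever stops it. Drawer mass about 1 kg.
- drawer_front (a point): Point on the upper edge of the drawer's robot-side front face, straight in front of the key; travels with the drawer. Shut: x 0, y -70, z 100 mm in the till's frame. The grey front is an upright panel 330 mm wide, 14 thick, z 4 to 100 mm: 12 mm higher than the fully pressed key, so a second fingertip level with the pressed key, or lower, standing in front of the panel catches it.
- scanner: Black barcode scanner lying on the counter in front of the drawer, about 75 x 190 mm, 51 mm tall, lying across. Origin at the middle of its underside. Its nearest edge is 105 mm or more from the closed drawer's front. Must not be disturbed.
- tea_jar: Tea jar with red lid, 68 mm diameter, 115 mm tall, standing on the counter in front of the drawer's left part, at least 110 mm from the closed front. Origin at the centre of its underside. Must not be disturbed.
- mint_tin: Flat tin with blue lid, 62 x 97 mm, 22 mm tall, lying on the till's cover behind the key, its nearest edge at least 50 mm behind the key's centre. Origin at the centre of its underside.
- pen_cup: Orange pen cup, 80 mm diameter, with pens 160 mm tall in all, on the counter left of the till. Origin at the centre of its underside.
- calculator: White desk calculator, 150 x 105 mm, 22 mm tall, on the counter right of the till. Origin at the centre of its underside.
- coin_dish: Blue change dish, 110 mm diameter, 22 mm tall, on the counter left of the tea jar. Origin at the centre of its underside.
- gum_carton: Cardboard carton of chewing-gum packs, 100 x 140 mm, 53 mm tall, on the counter right of the scanner. Origin at the centre of its underside.

How it is judged:
By the outcome, as a careful person would: the job done as asked, in the order asked, and still so for the second after the job is handed in, while the arm keeps its last pose, push and grip.
It also fails if it takes over 35 s, if anything falls off the work surface, if the arm or the gripper's body presses on something with over 40 N, if the wrist force passes 120 N, or if a joint passes its speed limit or range.

### The arm

A 6-joint arm with a two-finger parallel gripper is mounted at the origin on the work surface. World frame = base frame: x ahead of the robot, y to its left, z up, the work surface at z = 0. Lengths are in mm, angles in rad, forces in N, time in s.
With the tool pointing down it reaches from about 350 to 975 mm from the base axis. Payload 7.1 kg.
Tool frame: the origin (TCP) lies at the very end of the fingers, on their centre line; the grasp point (between the pads) lies 19 mm behind it; z points along the fingers, x is the direction in which the jaws open and shut, and the axes are right-handed (so a half turn about z gives the same grasp; the last joint's range is limited). The gripper opens to 88 mm and grips with 3 to 60 N. Pads are 20 mm wide; open, the fingers measure 115 mm over their backs; the gripper's body (75 mm by 178 mm) begins 61 mm behind the grasp point.
Start: joints at [-1.305, 0.423, 1.63, -0, 1.089, -0.019], TCP at [175.622, -599.801, 222.675] pointing down, gripper open.
Joint ranges: [-3, 3], [-0.9, 2.11], [0.09, 2.58], [-1.31, 4.45], [0.11, 2.69], [-2.54, 2.54]. Speed limits (rad/s): [2.39, 2.39, 3.01, 3.14, 3.14, 3.14].

### API

Orientations are given as a rotation vector (axis times angle).
In Python, from workcell import * gives the robot as it stands.
- The arm moves only by the tool arm_command, never from a script. Its argument "increments" is a list of rows, each a list of 2 entries, a list of its own where there are three numbers: the shift along the tool's x, y, z in cm, then the turn about the tool's z in degrees. In form: [[[dx, dy, dz], turn], ...]. A call has 1 to 20 rows; each row shifts and turns the pose as measured when the row begins, along the tool's axes as they then stand; what a row does not reach is not made up. A row lasts 1/10 s, in which the tool goes at most 50 mm and 8.59 degrees, less where a joint would pass 70% of its speed; a pose out of reach is approached as far as the arm can. A call is refused whole if a number of a shift passes 5 or a number of a turn 8.59, either way. A call with a gripper value outside its range is refused whole. "gripper" is the opening, from 0 (shut) to 1 (fully open), set as the call begins (left out, the last holds). The fingers move at their own pace and stop on an object; the grip force is fixed at half the most. Time passes only in rows, so rows that do not move let the fingers close. It gives the time, the measured TCP pose, the force and the opening at its end, in the units of the state.
- get_obs(): the state, without advancing time (a new reading comes with each control period).
- get_image(name): name is "side" or "top" or "wrist"; returns the picture (384x512x3 uint8, red, green, blue); there is no depth.
- camera_params(name): a dict with "K" (3x3 intrinsics, pixels), "k1" (the pictures are not rectified: a ray, as slopes to the right and down, at radius r is drawn at 1 + k1 r^2 times it, then the intrinsics apply), "rvec" (rotation vector, rad) and "tvec" (3), from world to camera coordinates, as OpenCV has them; the wrist camera has in their place "T_tool_cam" (4x4, takes a point from camera to tool coordinates, whose origin is the TCP and whose axes are the tool frame's). Camera axes: x right, y down, z forward; pixel columns grow to the right and rows downward; lengths in mm; the calibration is good to about 2 mm. A picture is of the moment at which its call begins: read the wrist's pose just before it. camera_params takes no time and is no camera call.
- close_job(): hands the job in, once; it reports no verdict.
The state is a dict: "t": time; "qpos": joint angles; "qvel": joint speeds; "joint_torque": joint torques, N m; "ee_pos": TCP position; "orientation": TCP orientation; "ft_force": force on the tool from outside, world axes, zero at the start; "moment": the same for the moment, N m; "width": finger opening in mm.
Only numpy, scipy, OpenCV 4.12 (cv2) and the standard library are available. Lean on these libraries where they do the work, as an engineer would, in place of code of your own. Each camera call takes 0.05 s, during which the arm holds its last target.

## Working session

There is one attempt and no reset: what is moved stays moved. The work goes in short steps, Python scripts to look and compute and a tool call to move; the robot and the scene stay as the last step left them, time stands still between calls to the robot, and variables do not carry over. Pictures are saved under pics/ and viewed, and the job is handed in when it is done.

Besides the shell and the picture viewer there is one more tool, called after "Call:" by a JSON object that holds its "method" and its "body". arm_command: Moves the arm, as the interface text tells. Its arguments: {"type":"object","properties":{"increments":{"type":"array","items":{"type":"array"}},"gripper":{"type":"number"}},"required":["increments"]}

```bash
ls; mkdir -p pics; python3 - <<'E'
from workcell import *
import cv2
o=get_obs();print(o)
for n in ["side","top","wrist"]:
    print(n,camera_params(n))
for n in ["side","top","wrist"]:
    cv2.imwrite(f"pics/{n}0.png",get_image(n)[:,:,::-1])
E
```

```text
pics
{'t': 0.0, 'qpos': array([-1.30500502e+00,  4.23868594e-01,  1.63070643e+00, -3.76789582e-05,
        1.08859375e+00, -1.90086247e-02]), 'qvel': array([-3.50665849e-05,  1.83392170e-04,  1.17199665e-03, -9.63039733e-05,
       -6.88799009e-04,  5.79658119e-04]), 'joint_torque': array([-1.72097214e-03, -5.44632339e+01, -2.73670417e+01,  6.42677676e-02,
        2.28892994e-02, -1.35688483e-04]), 'ee_pos': array([ 175.46316195, -599.27050002,  221.87791683]), 'orientation': array([-2.51348344e+00,  1.88310390e+00,  1.98441572e-03]), 'ft_force': array([-0.22071136,  0.53091728,  0.24300383]), 'moment': array([0.03247743, 0.03857376, 0.00717423]), 'width': 87.62231113236038}
side {'K': array([[442.20469899,   0.        , 252.76755683],
       [  0.        , 442.20469899, 202.10477511],
       [  0.        ,   0.        ,   1.        ]]), 'k1': -0.1261923058079858, 'rvec': array([ 0.53328159, -2.62669742,  1.23188472]), 'tvec': array([ 552.97524678,  185.62920618, 1027.24560204])}
top {'K': array([[440.30907582,   0.        , 250.71543949],
       [  0.        , 440.30907582, 191.60422985],
       [  0.        ,   0.        ,   1.        ]]), 'k1': -0.09829331571866792, 'rvec': array([ 2.2213235 , -1.98683141,  0.21404892]), 'tvec': array([  -7.09137619,  576.76218033, 1029.45717113])}
wrist {'K': array([[296.77985994,   0.        , 250.59317078],
       [  0.        , 296.77985994, 184.91407045],
       [  0.        ,   0.        ,   1.        ]]), 'k1': -0.06239947188969222, 'T_tool_cam': array([[ 9.99999187e-01, -2.79439941e-04, -1.24408513e-03,
         6.96509586e-01],
       [ 6.00451261e-04,  9.63936981e-01,  2.66129924e-01,
        -7.32522417e+01],
       [ 1.12485233e-03, -2.66130454e-01,  9.63936365e-01,
        -1.60203846e+02],
       [ 0.00000000e+00,  0.00000000e+00,  0.00000000e+00,
         1.00000000e+00]])}
```

View pics/top0.png

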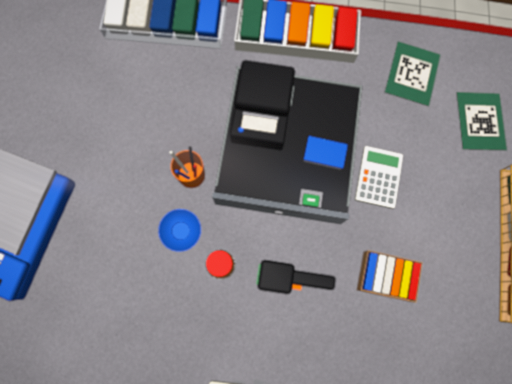

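View pics/side0.png

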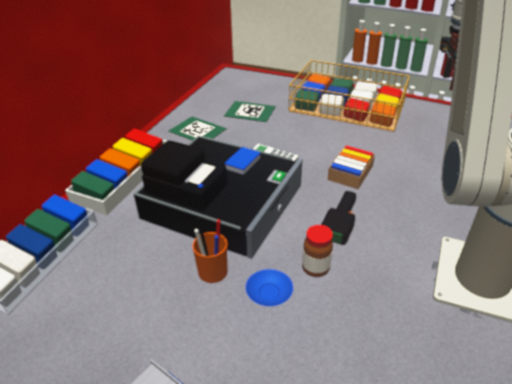

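```bash
python3 - <<'E'
import cv2
i=cv2.imread("pics/top0.png")
cv2.imwrite("pics/top0c.png",cv2.resize(i[90:240,250:450],None,fx=4,fy=4,interpolation=cv2.INTER_CUBIC))
E
```

```text
(no output)
```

View pics/top0c.png

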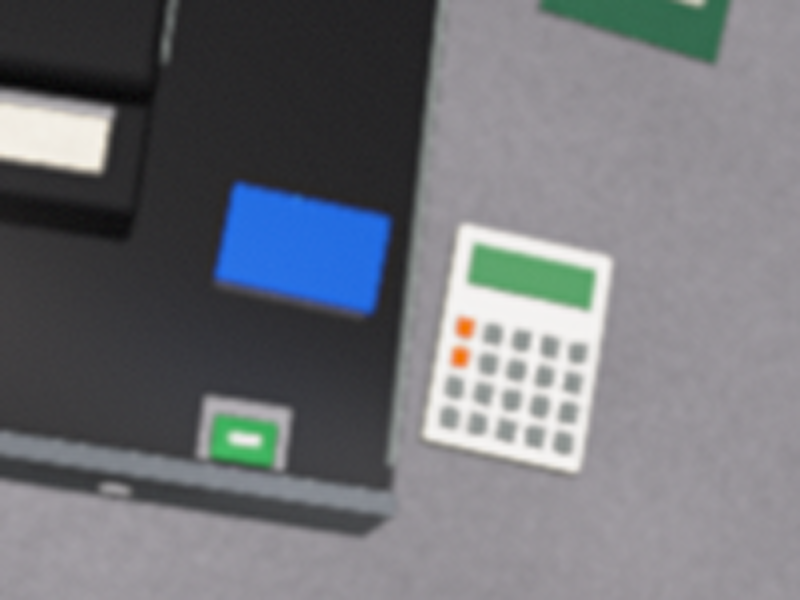

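```bash
python3 - <<'E'
import cv2
i=cv2.imread("pics/side0.png")
cv2.imwrite("pics/side0c.png",cv2.resize(i[130:280,180:380],None,fx=4,fy=4,interpolation=cv2.INTER_CUBIC))
E
```

```text
(no output)
```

View pics/side0c.png

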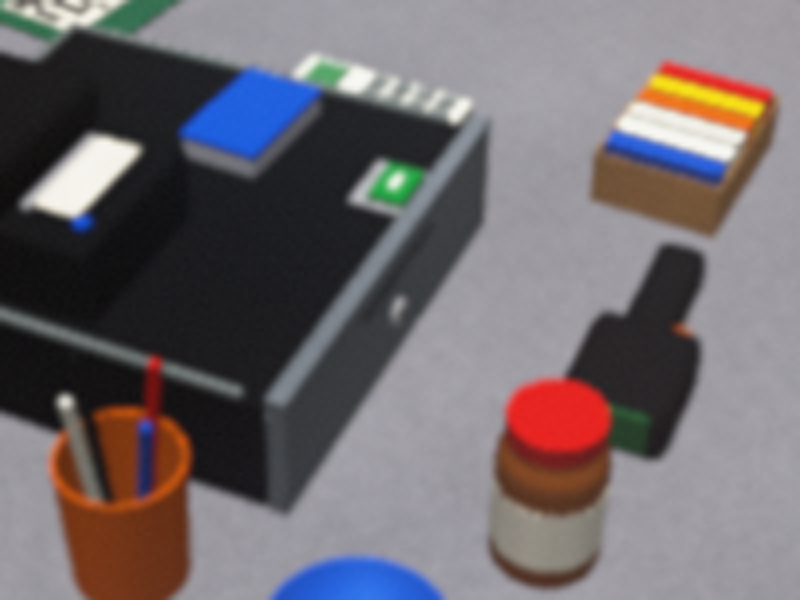

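```bash
cat > h.py <<'E'
import numpy as np, cv2
from scipy.spatial.transform import Rotation as R
from scipy.optimize import least_squares
def proj(cp,P,T_wt=None):
    P=np.atleast_2d(P).astype(float)
    if 'rvec' in cp:
        c=P@cv2.Rodrigues(cp['rvec'])[0].T+cp['tvec']
    else:
        T=np.linalg.inv(T_wt@cp['T_tool_cam']); c=P@T[:3,:3].T+T[:3,3]
    s=c[:,:2]/c[:,2:]; s=s*(1+cp['k1']*(s**2).sum(1,keepdims=True))
    return s@cp['K'][:2,:2].T+cp['K'][:2,2]
def till2w(p,P):
    c,s=np.cos(p[2]),np.sin(p[2]); P=np.atleast_2d(P).astype(float)
    return np.c_[p[0]+c*P[:,0]-s*P[:,1],p[1]+s*P[:,0]+c*P[:,1],P[:,2]]
def toolT(o):
    T=np.eye(4);T[:3,:3]=R.from_rotvec(o['orientation']).as_matrix();T[:3,3]=o['ee_pos'];return T
E
python3 - <<'E'
from workcell import *
from h import *
i=cv2.imread("pics/top0.png")
obs={'top':[((32,-70,96),(311,199.75)),((0,-165,100),(347.5,218.2))],
'side':[((32,-70,96),(278.75,175.25)),((0,-165,100),(302.2,160.5)),((0,165,100),(251.2,231.2))]}
def res(p):
    return np.concatenate([(proj(camera_params(n),till2w(p,[a for a,b in L]))-np.array([b for a,b in L])).ravel() for n,L in obs.items()])
r=least_squares(res,[600,0,0]);print(r.x,r.fun.round(1))
print(till2w(r.x,[[32,-70,96],[36-51,-70,96]]))
o=get_obs();print(R.from_rotvec(o['orientation']).as_matrix().round(3))
# overlay
p=r.x
for n in ['top','side']:
    im=cv2.resize(cv2.imread(f"pics/{n}0.png"),None,fx=1,fy=1)
    im=cv2.resize(im,None,fx=3,fy=3,interpolation=cv2.INTER_CUBIC)
    key=[[32+a,-70+b,96] for a,b in [(-14,-20),(14,-20),(14,20),(-14,20)]]
    fr=[[0,-165,100],[14,-165,100],[14,165,100],[0,165,100]]
    box=[[0,-165,0],[350,-165,88],[350,165,88]]
    for Q in (key,fr):
        q=(proj(camera_params(n),till2w(p,Q))*3+1).astype(int)
        cv2.polylines(im,[q],True,(0,255,255),1)
    c=(450,250) if n=='top' else (500,400)
    cv2.imwrite(f"pics/{n}ov.png",im[c[1]+ (150 if n=='top' else 0):c[1]+550,c[0]+100:c[0]+700])
E
```

```text
[ 5.32968311e+02 -1.49535746e+01 -4.27347257e-02] [-1.2  0.2  0.4  0.6 -0.3 -0.2 -0.2 -1.7 -0.1 -0.1]
[[561.94857534 -86.25676035  96.        ]
 [514.99148585 -84.24883954  96.        ]]
[[ 0.281 -0.96  -0.   ]
 [-0.96  -0.281  0.001]
 [-0.001  0.    -1.   ]]
```

View pics/topov.png

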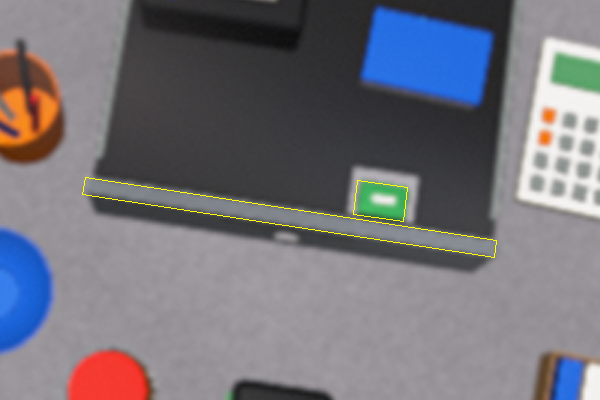

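View pics/sideov.png

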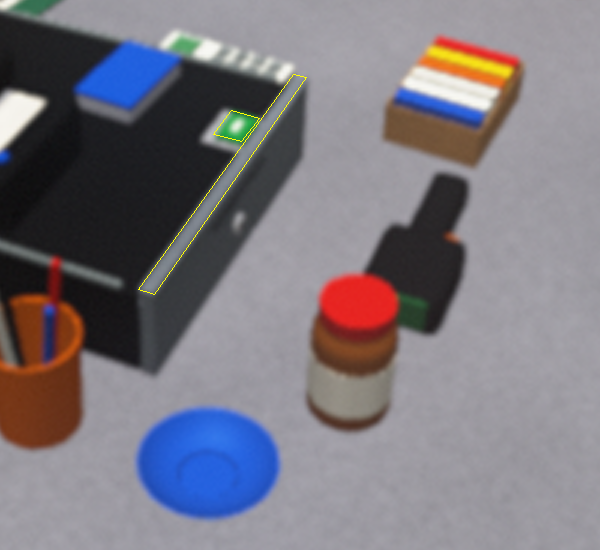

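Call:
{"method": "arm_command", "body": {"increments": [[[-2.9,-3.3,0],-5.1],[[-2.6,-3.6,0],-5.1],[[-2.2,-3.8,0],-5.1],[[-1.9,-4.0,0],-5.1],[[-1.5,-4.1,0],-5.1],[[-1.1,-4.3,0],-5.1],[[-0.8,-4.3,0],-5.1],[[-0.4,-4.4,0],-5.1],[[0,-4.4,0],-5.1],[[0.4,-4.4,0],-5.1],[[0.8,-4.3,0],-5.1],[[1.1,-4.3,0],-5.1]], "gripper": 1}}

```text
t: 1.35
ee_pos: [461.8, -138.2, 220.4]
orientation: [-3.128, 0.29, 0.0]
ft_force: [0.1, -0.5, 0.5]
width: 88.0
```

```bash
cat > rem.py <<'E'
from workcell import *
from h import *
import sys
p=np.array([532.97,-14.95,-0.0427])
g=till2w(p,[[float(sys.argv[1]),float(sys.argv[2]),float(sys.argv[3])]])[0]
o=get_obs();M=R.from_rotvec(o['orientation']).as_matrix()
print('t',o['t'],'pos',o['ee_pos'].round(1),'tool delta cm',(M.T@(g-o['ee_pos'])/10).round(2))
h=np.degrees(np.arctan2(M[1,0],M[0,0]));print('turn needed toolz',round(h-np.degrees(p[2]),2),'tool z',M[:,2].round(4))
print('F',o['ft_force'].round(2),'w',o['width'],'qv',abs(o['qvel']).max())
E
python3 rem.py -16.5 -70 150
```

```text
t 1.35 pos [ 461.8 -138.2  220.4] tool delta cm [ 4.09 -6.26  7.04]
turn needed toolz -8.15 tool z [-1.e-04  2.e-04 -1.e+00]
F [ 0.07 -0.49  0.47] w 87.99751668713238 qv 0.9547610805173062
```

Call:
{"method": "arm_command", "body": {"increments": [[[1.8,-3.2,1],-4],[[1.8,-3.0,2],-3],[[0,0,2],0],[[0,0,0],0]]}}

```text
t: 1.75
ee_pos: [511.1, -74.4, 169.7]
orientation: [-3.14, 0.075, -0.005]
ft_force: [-1.0, -0.3, -0.0]
width: 88.0
```

```bash
python3 rem.py -16.5 -70 125
```

```text
t 1.75 pos [511.1 -74.4 169.7] tool delta cm [0.27 0.97 4.48]
turn needed toolz -0.27 tool z [ 3.2e-03  2.0e-04 -1.0e+00]
F [-1.02 -0.28 -0.02] w 88.02066035682518 qv 0.04705821095338306
```

Call:
{"method": "arm_command", "body": {"increments": [[[0.3,1,2],0],[[0,0,1.5],0],[[0,0,0],0],[[0,0,0],0]]}}

```text
t: 2.15
ee_pos: [514.2, -85.8, 136.2]
orientation: [-3.141, 0.077, -0.006]
ft_force: [-1.0, -0.2, 0.1]
width: 87.9
```

```bash
python3 rem.py -16.5 -70 110; python3 - <<'E'
from workcell import *
from h import *
o=get_obs();w=get_image("wrist");t=get_image("top");s=get_image("side")
cp=camera_params("wrist");p=np.array([532.97,-14.95,-0.0427])
im=w[:,:,::-1].copy()
T=toolT(o)
key=[[32+a,-70+b,96] for a,b in [(-14,-20),(14,-20),(14,20),(-14,20)]]
fr=[[0,-165,100],[14,-165,100],[14,165,100],[0,165,100]]
im=cv2.resize(im,None,fx=1.5,fy=1.5)
for Q in (key,fr):
    q=(proj(cp,till2w(p,Q),T)*1.5).astype(int);cv2.polylines(im,[q],True,(0,255,255),1)
cv2.imwrite("pics/w1.png",im)
S=cv2.resize(s[120:260,200:360,::-1],None,fx=4,fy=4,interpolation=cv2.INTER_CUBIC);cv2.imwrite("pics/s1.png",S)
S=cv2.resize(t[130:270,230:390,::-1],None,fx=4,fy=4,interpolation=cv2.INTER_CUBIC);cv2.imwrite("pics/t1.png",S)
E
```

```text
t 2.15 pos [514.2 -85.8 136.2] tool delta cm [-0.09 -0.16  2.62]
turn needed toolz -0.36 tool z [ 0.0041 -0.     -1.    ]
F [-0.96 -0.19  0.11] w 87.94894296318083 qv 0.007538194170117536
```

View pics/w1.png

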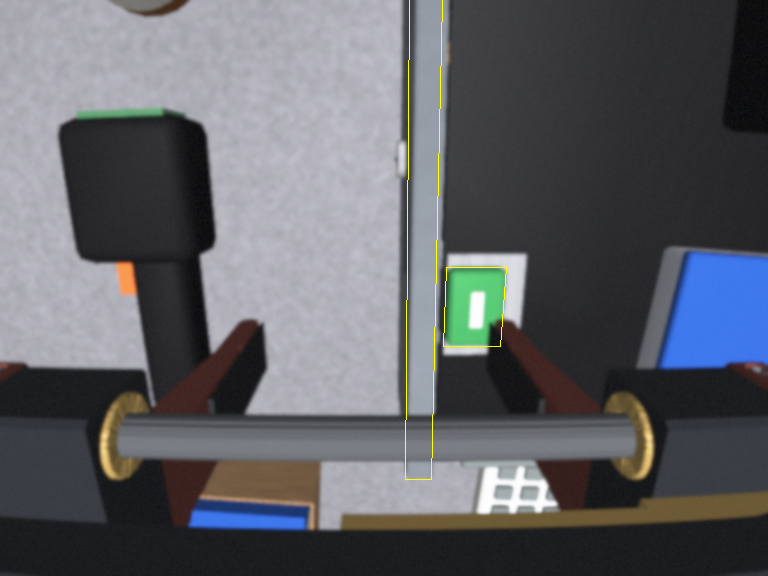

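View pics/s1.png

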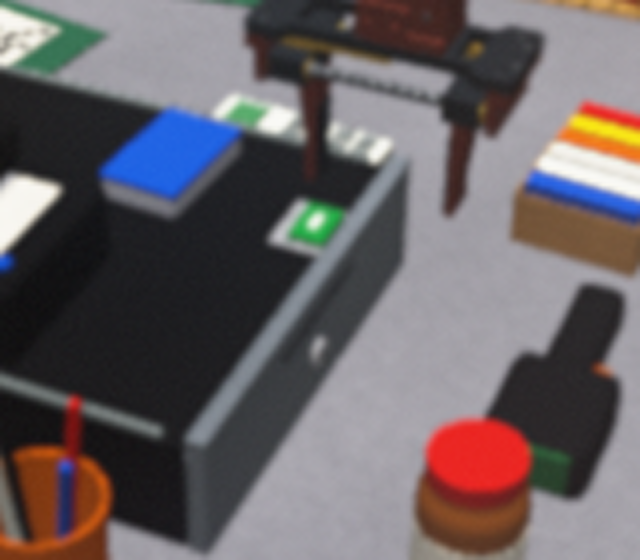

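View pics/t1.png

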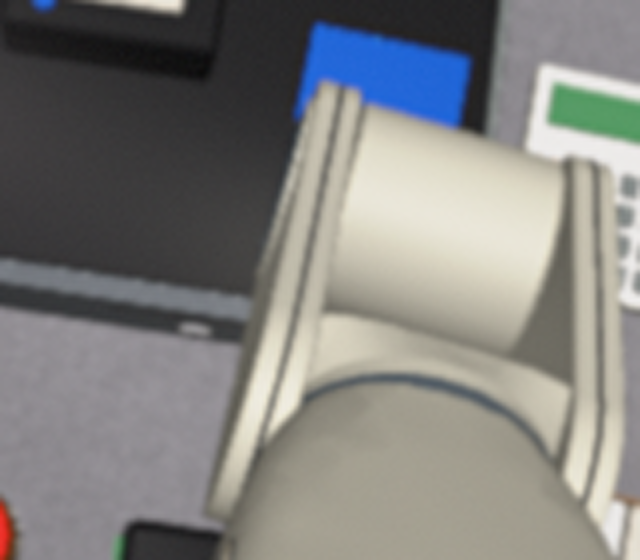

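Call:
{"method": "arm_command", "body": {"increments": [[[-0.1,-0.2,1.5],0],[[0,0,1.2],0],[[0,0,0.5],0],[[0,0,0],0],[[0,0,0],0]]}}

```text
t: 2.8
ee_pos: [515.8, -84.2, 106.3]
orientation: [3.14, -0.077, 0.016]
ft_force: [-0.1, -0.6, 0.6]
width: 87.9
```

```bash
python3 rem.py -16.5 -70 88; python3 - <<'E'
from workcell import *
from h import *
s=get_image("side");w=get_image("wrist")
cv2.imwrite("pics/w2.png",cv2.resize(w[120:300,80:380,::-1],None,fx=2.5,fy=2.5,interpolation=cv2.INTER_CUBIC))
S=cv2.resize(s[120:220,230:350,::-1],None,fx=5,fy=5,interpolation=cv2.INTER_CUBIC);cv2.imwrite("pics/s2.png",S)
E
```

```text
t 2.8 pos [515.8 -84.2 106.3] tool delta cm [-0.25  0.01  1.83]
turn needed toolz -0.35 tool z [ 0.0104 -0.0012 -0.9999]
F [-0.11 -0.6   0.65] w 87.93742303497379 qv 0.00139839209212589
```

View pics/w2.png

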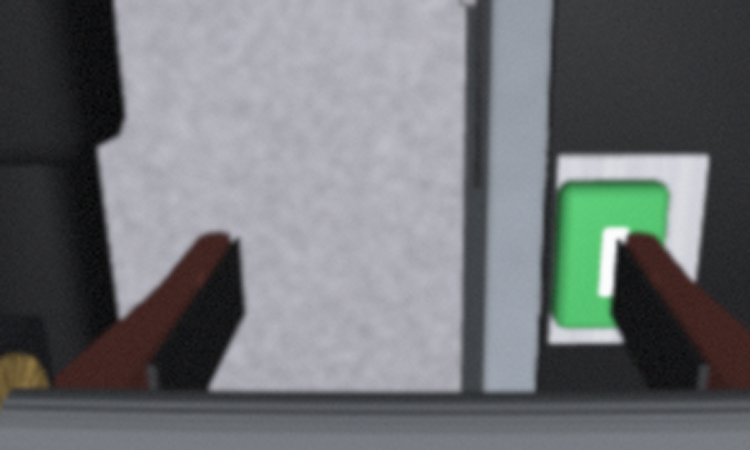

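View pics/s2.png

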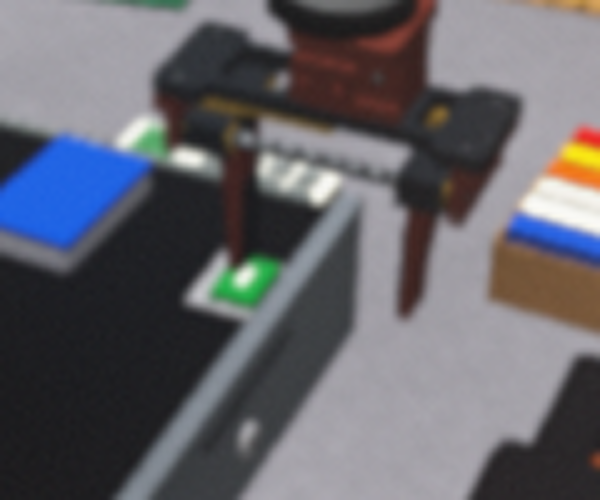

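Call:
{"method": "arm_command", "body": {"increments": [[[-0.3,0,0.4],0],[[0,0,0.2],0]]}}

```text
t: 3.1
ee_pos: [513.3, -84.2, 100.8]
orientation: [3.139, -0.077, 0.019]
ft_force: [-0.3, -0.2, -0.9]
width: 87.9
```

```bash
python3 rem.py -16.5 -70 88
```

```text
t 3.1 pos [513.3 -84.2 100.8] tool delta cm [ 0.01 -0.    1.28]
turn needed toolz -0.35 tool z [ 0.0122 -0.0015 -0.9999]
F [-0.25 -0.21 -0.87] w 87.92062777230325 qv 0.042810708981929346
```

Call:
{"method": "arm_command", "body": {"increments": [[[0,0,0.6],0],[[0,0,0.7],0],[[0,0,0.4],0],[[0,0,0.3],0],[[0.1,0,0.3],0],[[0.1,0,0.3],0]]}}

```text
t: 3.7
ee_pos: [513.5, -84.4, 87.3]
orientation: [3.139, -0.076, 0.02]
ft_force: [-21.7, 2.7, 48.1]
width: 87.9
```

```bash
python3 rem.py -16.5 -70 88; python3 - <<'E'
from workcell import *
from h import *
s=get_image("side");w=get_image("wrist")
cv2.imwrite("pics/w3.png",cv2.resize(w[120:300,80:380,::-1],None,fx=2.5,fy=2.5,interpolation=cv2.INTER_CUBIC))
S=cv2.resize(s[120:260,200:350,::-1],None,fx=4,fy=4,interpolation=cv2.INTER_CUBIC);cv2.imwrite("pics/s3.png",S)
E
```

```text
t 3.7 pos [513.5 -84.4  87.3] tool delta cm [ 0.   -0.03 -0.07]
turn needed toolz -0.33 tool z [ 0.0125 -0.0022 -0.9999]
F [-21.71   2.7   48.11] w 87.90258700209668 qv 0.0104609385471613
```

View pics/w3.png

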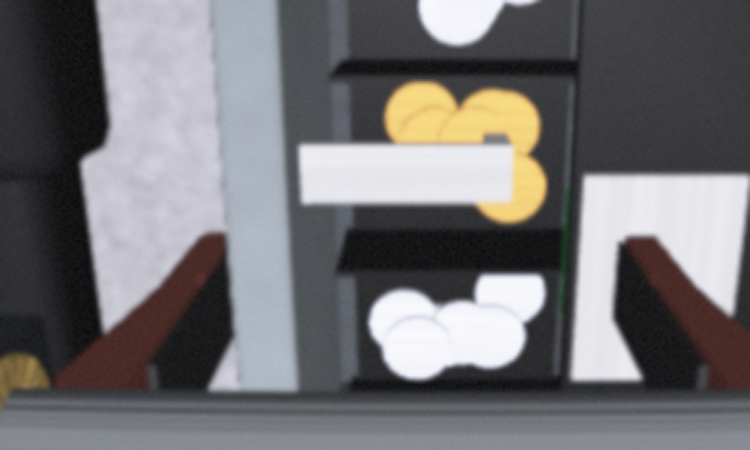

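View pics/s3.png

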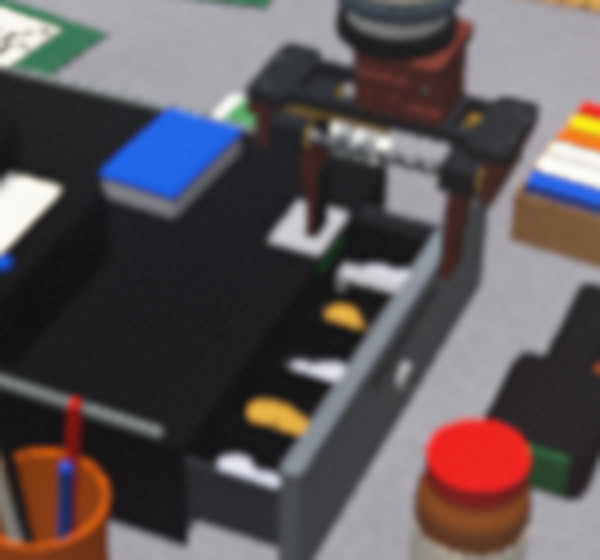

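Call:
{"method": "arm_command", "body": {"increments": [[[0.05,0,0.1],0],[[0.05,0,0.1],0]]}}

```text
t: 4.0
ee_pos: [513.3, -84.4, 87.7]
orientation: [3.139, -0.076, 0.019]
ft_force: [-5.8, 0.9, 12.3]
width: 87.9
```

```bash
python3 rem.py -16.5 -70 88
```

```text
t 4.0 pos [513.3 -84.4  87.7] tool delta cm [ 0.02 -0.02 -0.03]
turn needed toolz -0.32 tool z [ 0.0123 -0.0023 -0.9999]
F [-5.84  0.87 12.31] w 87.9191405630552 qv 0.0018426440140636774
```

```bash
python3 - <<'E'
from workcell import *
from h import *
a=cv2.imread("pics/side0.png");s=get_image("side")[:,:,::-1];t=get_image("top")[:,:,::-1].copy()
p=np.array([532.97,-14.95,-0.0427])
S=cv2.resize(s,None,fx=4,fy=4,interpolation=cv2.INTER_CUBIC)
for d,c in [(30,(0,0,255)),(61,(0,255,255)),(80,(255,0,0))]:
    q=(proj(camera_params("side"),till2w(p,[[-d,-165,100],[-d,165,100]]))*4).astype(int);cv2.polylines(S,[q],False,c,1)
cv2.imwrite("pics/s4.png",S[500:1080,800:1500])
cv2.imwrite("pics/t4.png",t)
o=get_obs();print(o['t'],o['ee_pos'],o['ft_force'])
E
```

```text
4.1 [513.33256626 -84.39826065  87.67393756] [-8.24465657  0.99765347 20.37416834]
```

View pics/s4.png

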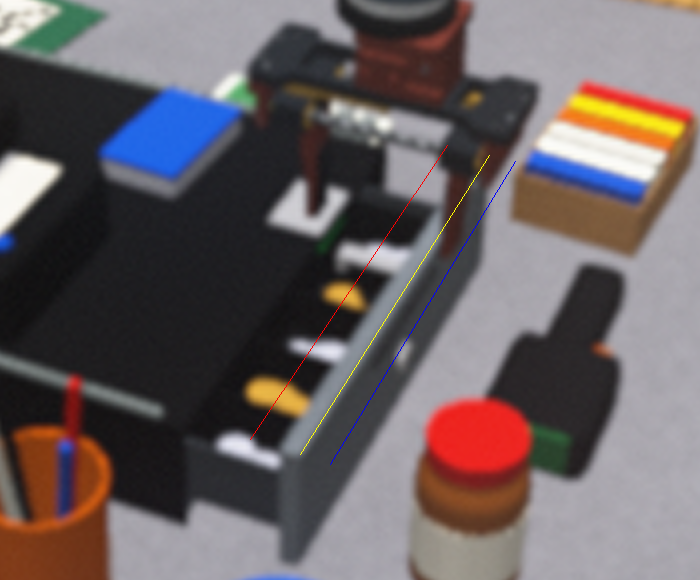

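View pics/t4.png

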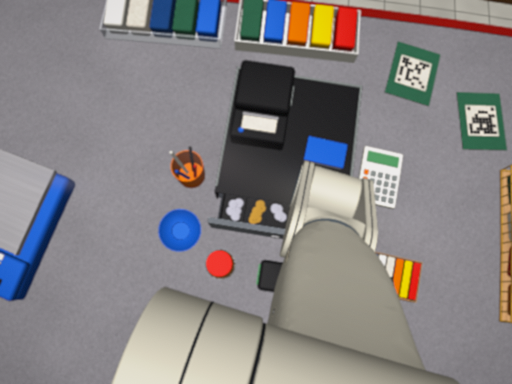

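```bash
python3 - <<'E'
from workcell import *
for k in range(6):
    get_image("side");o=get_obs();print(o['t'],o['ee_pos'].round(2),o['ft_force'].round(1))
E
```

```text
4.15 [513.31 -84.4   87.67] [-8.4  0.8 20.1]
4.2 [513.32 -84.39  87.66] [-8.3  1.8 19.8]
4.25 [513.3  -84.41  87.68] [-8.7  0.9 20.7]
4.3 [513.33 -84.41  87.67] [-8.   1.2 19.1]
4.35 [513.33 -84.4   87.68] [-8.7  0.1 19.8]
4.4 [513.34 -84.42  87.66] [-9.1  0.2 19.2]
```

Steady at about 20 N, so I'm handing it in.

```bash
python3 -c "
from workcell import *
print(close_job())"
```

```text
the job is handed in; nothing more can be done
None
```

I pressed the release key with one fingertip while the other finger waited in front of the panel. The drawer sprang out against that finger and stopped. I handed the job in at about 4.4 s with the arm still holding both.

**Drawer opening:** the drawer front lines up with about 60 mm open in the side picture, against the 30 to 80 mm asked.

**Key:** the fingertip is at cover level, z about 87.7 mm. I take the key to be fully down from that height and the pushing force. It could not be seen directly, because the pressed key no longer shows green from above and only its front edge is visible.

**Hold:** over the last 0.3 s the pose was still and the vertical push steady at about 20 N. For a moment during the press the wrist read about 48 N vertically and 22 N sideways. That force was at the fingertips and below the 120 N wrist limit, and I then eased it off.

**Other objects:** the jar, dish, cup, tin and calculator look unmoved in the last top and side pictures. The arm partly hides the scanner and gum carton from above. In the side picture both appear in place and clear of the drawer.

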